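# Take the check plate off its safety hook and stand it in the reader slot

## Task

The check plate hangs on a peg whose sprung keeper stops it coming off. Press the keeper down until it snaps flat and stays, then lift the plate clear and draw it off the end of the peg, and lower it upright into the slot of the grey block, all the way to the bottom before you let go. Do not drop the plate, and do not knock over or shove the two bottles or the tape roll.

Things in the scene. Friction and masses are not known exactly. Their poses are not given: they have to be found in the camera images.
- hook_stand: Hook stand, fixed: grey base plate 200 x 90 x 12 mm, aluminium post 156 mm high (front face at x = +62 mm) and a level square steel peg (12 x 12 mm) along the stand's x axis from the post to its free tip at x = -125 mm, which points roughly to the robot. The peg's top is 155 mm above the counter; only the keeper stands higher. Origin on the counter, below the hanging plate (within 8 mm).
- keeper (a joint): Steel flap 52 x 12 x 5 mm pinned on the peg's tip (x = -117 mm of the stand, 158 mm up). 0 = shut: leans back to the plate at 45 degrees, free end 41 mm above the peg's top. 0.785 rad = open: flat on the peg, top 6 mm above the peg's top, free end at x = -65 mm. Its spring shuts it below 0.40 rad, snaps it open and keeps it open above. Pulling the plate outwards only jams it.
- keeper_pad (a point): Centre of the upper face of the keeper's thumb pad (24 mm wide, 12 mm long), 46 mm from the pin; moves with the keeper. Shut it is 37 mm above the peg's top, at x = -86 mm of the stand. Pressing it straight down takes about 7 N at first, less further down.
- plate_grip (a point): Centre of the check plate's grip tab, 18 mm below its top. The plate: loose, 0.2 to 0.35 kg, upright aluminium, 185 mm high (z), 60 mm wide (y), 10 mm thick (x), same either way round, white tile low down. Tab: 40 mm wide, 135 to 185 mm above the foot. Square window 36 x 36 mm, 85 to 121 mm above the foot: the plate hangs by its top edge, square across the peg.
- plate_foot (a point): Centre of the check plate's lower edge, 167 mm below the grip point; same axes. Hanging, it is 34 mm above the counter. To pass over the open keeper and off the peg the plate must be lifted 10 to 16 mm (6 is the least; at 24 the bottom of its window meets the peg).
- slot_floor (a point): Centre of the floor of the slot in the grey plastic slot block (70 x 104 x 45 mm high, fixed to the counter): the floor is 10 mm above the counter, the mouth 45 mm above it. The slot is 70 mm long along this frame's y and 15 mm wide along its x, 35 mm deep, with its mouth bevelled by 4 mm. The plate fits with its thickness along x, either way round.
- amber_bottle: Bystander: brown bottle, 60 mm across, 118 mm high, loose. Origin at its foot. Leave it alone.
- white_bottle: Bystander: small white bottle, 42 mm across, 62 mm high, loose. Origin at its foot. Leave it alone.
- tape: Bystander: roll of tape lying flat, 69 mm across, 18 mm high, loose. Origin at its underside. Leave it alone.
Things that resemble listed ones, but are neither listed nor needed, are in the scene too. What is shaped like the part that bears plate_grip but blue is not meant.

How it is judged:
On the way, in this order (a step that is already met when the one before it is completed fails the run):
1. the keeper is pressed down flat while the plate still hangs on the peg (value of joint keeper above 0.7 rad and x of plate_grip in the frame of hook_stand above -0.05 m and horizontal distance between plate_grip and hook_stand below 0.05 m), for 0.2 s.
2. the plate is off the peg, beyond its tip, and held (x of plate_grip in the frame of hook_stand below -0.132 m and contact force between the fingers and check_plate above 1 N), for 0.1 s.
3. the plate's foot is in the slot, within 12 mm of its floor, with the plate still held (x of plate_foot in the frame of slot_floor between -0.006 and 0.006 m and y of plate_foot in the frame of slot_floor between -0.008 and 0.008 m and z of plate_foot in the frame of slot_floor below 0.012 m and contact force between the fingers and check_plate above 1 N), for 0.1 s.
At the end, for the whole second after the job is handed in: The check plate stands in the slot, its foot within 4 mm of the slot's floor and 6 mm of its centre across the slot and 8 mm along it, in line with it within 0.2 rad, upright within 0.17 rad (x of plate_foot in the frame of slot_floor between -0.006 and 0.006 m and y of plate_foot in the frame of slot_floor between -0.008 and 0.008 m and z of plate_foot in the frame of slot_floor below 0.004 m and angle between the x axis of plate_foot and the x axis of slot_floor, either way round below 0.2 rad and angle between plate_foot's own z axis and vertical below 0.17 rad); the robot touches nothing.
It fails at once if the plate is dropped or laid over (angle between plate_grip's own z axis and vertical above 0.8 rad or height (world z) of plate_grip below 0.12 m).
It fails at once if a bottle is tipped over (angle between any of amber_bottle, white_bottle's own z axis and vertical above 0.6 rad).
It fails at once if a bottle or the tape roll is shoved more than 40 mm (distance of any of amber_bottle, white_bottle, tape from where it was at the start of the episode above 0.04 m).
It also fails if it takes over 59 s, if anything falls off the work surface, if the arm or the gripper's body presses on something with over 40 N, if the wrist force passes 120 N, or if a joint passes its speed limit or range.

## Robot

A 7-joint arm with a two-finger parallel gripper is mounted at the origin on a cart in front of the work surface, level with it; the furniture and walls round the work are solid. World frame = base frame: x ahead of the robot, y to its left, z up, the work surface at z = 0. Lengths are in m, angles in rad, forces in N, time in s.
With the tool pointing down it reaches from about 0.4 to 0.85 m from the base axis. Payload 10.4 kg.
Tool frame: the origin (TCP) lies between the finger pads; the fingertips stand ahead of it and the grasp point (between the pads) lies 3 mm ahead of it (r.tips_ahead is the z of the fingertips in the tool frame, in m); z points along the fingers, y is the line along which they close (so a half turn about z gives the same grasp; the last joint's range is limited). The gripper opens to 87 mm and grips with 3 to 60 N. Pads are 19 mm wide; open, the fingers measure 117 mm over their backs; the gripper's body (75 mm by 190 mm) begins 51 mm behind the grasp point.
Start: joints at [1.156, 0.332, -0.065, 1.46, 0.022, 1.35, -0.088], TCP at [0.239, -0.578, 0.245] pointing down, gripper open.
Joint ranges: [-2.6, 2.6], [-0.5, 2.12], [-1.47, 1.34], [0.16, 2.42], [-1.27, 4.41], [0.06, 2.06], [-2.6, 2.6]. Speed limits (rad/s): [2.22, 2.22, 2.79, 2.79, 3.14, 3.14, 3.14].

## Interface

Orientations are given as a unit quaternion [x, y, z, w].
In Python, from bench import telemetry, camera, get_calibration, r gives the robot as it stands.
- The arm moves only by the tool drive_tool, never from a script. Its argument "series" is one flat list of numbers, 7 for each row, row after row: the turn, a rotation vector about the tool's x, y, z in units of 5 degrees (1.0 is 5 degrees), then the shift along the tool's x, y, z in units of 40 mm (1.0 is 40 mm), then the opening, from -1 (shut) to 1 (fully open). A call has 1 to 10 rows; each row is the pose to reach, as a shift and turn from the pose commanded when the call began, along the tool's axes at that moment; what a row does not reach only later rows make up. A row lasts 1/12 s, in which the tool goes at most 41.7 mm and 7.16 degrees, less where a joint would pass 70% of its speed; a pose out of reach is approached as far as the arm can. A call with a gripper value outside its range is refused whole. The fingers move at their own pace and stop on an object; "grip_force" is the grip in N (left out, the last holds). Time passes only in rows, so rows that repeat a pose let the fingers close. It gives the time, the measured TCP pose, the force, the opening and the grip force at its end, in the units of the state.
- telemetry.read_state(): the state, without advancing time (a new reading comes with each control period).
- camera(name): name is "scene" or "side" or "wrist"; returns the picture (400x640x3 uint8, red, green, blue); there is no depth.
- get_calibration(name): a dict with "fovy" (degrees; the focal length in pixels is half the picture's height over the tangent of half this angle, whatever the lens; pixels are square), "cx", "cy" (the principal point, pixels), "dist" ([k1, k2, p1, p2, k3] as OpenCV has them; the pictures are not rectified), "xyz" and "rotation" of the camera in the world. Camera axes: x right, y up, looking along -z (the intrinsics and any distortion apply to the point x, -y, -z); pixel columns grow to the right and rows downward; lengths in m; the calibration is good to about 2 mm. A picture is of the moment at which its call begins: read the wrist's pose just before it. get_calibration takes no time and is no camera call; for the wrist camera it gives the pose at the moment of the call.
- r.close_job(): hands the job in; it is judged then, once.
The state is a dict: "time": time; "joint_positions": joint angles; "joint_vel": joint speeds; "joint_torque": joint torques, N m; "ee_pos": TCP position; "eef_rot": TCP orientation; "ft_force": force on the tool from outside, world axes, zero at the start; "torque": the same for the moment, N m; "width": finger opening in m; "grip_force": force on a finger pad.
Only numpy, scipy, OpenCV 4.12 (cv2) and the standard library are available. Lean on these libraries where they do the work, as an engineer would, in place of code of your own. Each camera call takes 0.05 s, during which the arm holds its last target. There are 200 camera calls.

## Working session

There is one attempt and no reset: what is moved stays moved. The work goes in short steps, Python scripts to look and compute and a tool call to move; the robot and the scene stay as the last step left them, time stands still between calls to the robot, and variables do not carry over. Pictures are saved under pics/ and viewed, at most 10 in all, crops included, and the job is handed in when it is done.

Besides the shell and the picture viewer there is one more tool, called after "Request:" as name(argument=value, ...) on one line, values as JSON. drive_tool: Moves the arm, as the interface text tells. Its arguments: {"type":"object","properties":{"series":{"type":"array"},"grip_force":{"type":"number"}},"required":["series"]}

```bash
mkdir -p pics; ls
python3 - <<'E'
from bench import telemetry, camera, get_calibration, r
import cv2
for n in ["scene","side"]:
    im=camera(n); cv2.imwrite(f"pics/{n}0.png",im[:,:,::-1])
    print(n,get_calibration(n))
s=telemetry.read_state(); print(s, r.tips_ahead)
E
```

```text
pics
scene {'fovy': 48.419287300050385, 'cx': 316.72133888894655, 'cy': 204.4489337821642, 'dist': array([0.04022847, 0.        , 0.        , 0.        , 0.        ]), 'xyz': array([0.05000998, 0.73905616, 0.78040585]), 'rotation': array([-0.12151736,  0.46458964,  0.85110733, -0.21214691])}
side {'fovy': 54.87732183718117, 'cx': 316.12701759337483, 'cy': 197.00795358680764, 'dist': array([0.02361192, 0.        , 0.        , 0.        , 0.        ]), 'xyz': array([ 0.02696659, -0.94056706,  0.51696713]), 'rotation': array([ 0.52327648, -0.16162561, -0.22898888,  0.80475026])}
{'time': 0.1, 'joint_positions': array([ 1.15638989,  0.33280077, -0.06471191,  1.46083898,  0.02160276,
        1.34988957, -0.08852915]), 'joint_vel': array([ 0.00136712, -0.00034228, -0.00063518, -0.00270274,  0.00101013,
        0.00036292,  0.00085888]), 'joint_torque': array([ 1.04536128e-03, -6.24545789e+01,  2.42412428e-02, -3.90723324e+01,
       -6.15139632e-02,  3.65266053e-02,  4.84372913e-05]), 'ee_pos': array([ 0.23854823, -0.57735144,  0.24384721]), 'eef_rot': array([ 9.80871917e-01,  1.94653274e-01, -1.47172215e-04, -6.02838160e-04]), 'ft_force': array([ 0.21777041, -0.04396977,  0.71218888]), 'torque': array([0.01741528, 0.06703704, 0.04907061]), 'grip_force': 0.0, 'width': 0.08697578640633986} 0.022
```

View pics/scene0.png

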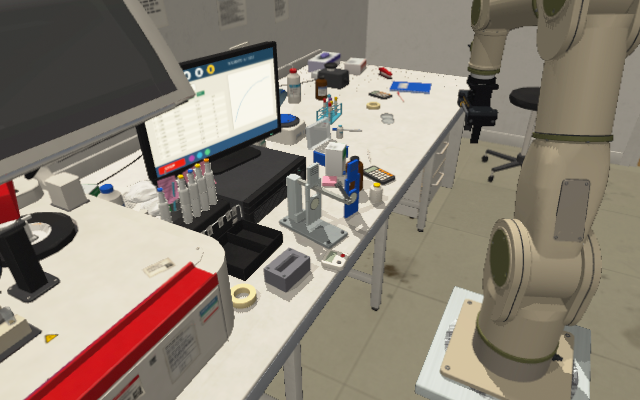

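View pics/side0.png

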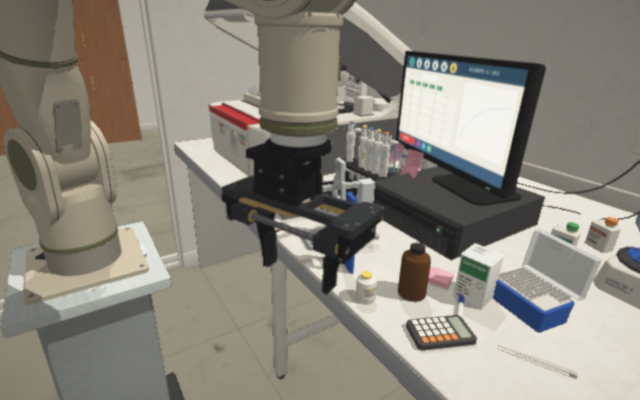

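The scene picture shows the hook stand near (315,225), slot block (288,268), tape (244,296), blue decoy plate (353,188) and white bottle (376,193). The side picture shows the amber bottle at (414,275) and the white bottle at (366,288), with the arm hiding the stand. Next I'll view an enlarged crop.

```bash
cat > h.py <<'E'
import numpy as np, cv2
from scipy.spatial.transform import Rotation as R
from bench import get_calibration
def K(c): 
    f=200/np.tan(np.radians(c["fovy"])/2); return np.array([[f,0,c["cx"]],[0,f,c["cy"]],[0,0,1]])
def ray(n,uv,c=None):
    c=c or get_calibration(n)
    p=cv2.undistortPoints(np.array([[uv]],float),K(c),c["dist"])[0,0]
    return np.array(c["xyz"]),R.from_quat(c["rotation"]).apply([p[0],-p[1],-1])
def at(n,uv,z,c=None):
    o,d=ray(n,uv,c); return o+d*(z-o[2])/d[2]
def proj(n,P,c=None):
    c=c or get_calibration(n)
    q=R.from_quat(c["rotation"]).inv().apply(np.atleast_2d(P)-c["xyz"])*[1,-1,-1]
    return cv2.projectPoints(q,np.zeros(3),np.zeros(3),K(c),c["dist"])[0][:,0]
E
python3 - <<'E'
import cv2
im=cv2.imread("pics/scene0.png")
cv2.imwrite("pics/c1.png",cv2.resize(im[140:310,225:395],None,fx=3.5,fy=3.5,interpolation=cv2.INTER_CUBIC))
E
```

```text
(no output)
```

View pics/c1.png

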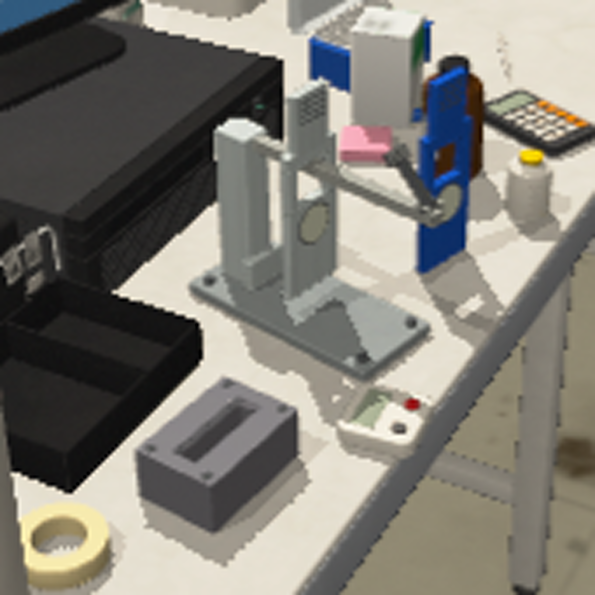

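The crop shows stand base-plate corners at about (190,285), (362,370) and (430,325), and block-top corners at (137,453), (228,378), (298,408) and (212,487). The keeper runs from the tip at (432,212) to (395,148). The grey plate's tab top is at (308,88).

Run:
```python
from h import *
from scipy.optimize import least_squares
np.set_printoptions(precision=4,suppress=True)
S=lambda p:(np.array(p,float)+.5)/3.5+[225,140]-.5
c=get_calibration("scene")
def fit(pts,mod,x0,name):
    uv=np.array([S(p) for p in pts]); mod=np.array(mod,float)
    def w(x): 
        a=R.from_euler('z',x[2]); return a.apply(mod)+[x[0],x[1],0]
    f=lambda x:(proj("scene",w(x),c)-uv).ravel()
    s=least_squares(f,x0); print(name,s.x,"res",s.fun.reshape(-1,2).round(1).tolist()); return s.x
# block: slot frame x across (15mm). block 70(x) x 104(y)
for p in [(137,453),(228,378),(298,408),(212,487)]: print(at("scene",S(p),.045,c))
for p in [(190,285),(362,370),(430,325)]: print(at("scene",S(p),.012,c))
print("peg tip", at("scene",S((432,207)),.155,c),"post top",at("scene",S((240,128)),.156,c))
print("tab top", at("scene",S((308,85)),.219,c))
for n,p,z in [("white foot",(528,222),0),("white cap",(531,155),.062),("tape",(62,535),.018),("amber cap",(454,62),.118)]: print(n,at("scene",S(p),z,c))
print("blue foot", [at("scene",S(p),0,c) for p in [(418,272),(466,245)]])
print("edge",at("scene",S((595,215)),0,c),at("scene",S((330,560)),0,c))
```

```text
[0.5767 0.0552 0.045 ]
[ 0.5639 -0.0488  0.045 ]
[ 0.4992 -0.0422  0.045 ]
[0.5103 0.0608 0.045 ]
[ 0.6835 -0.1801  0.012 ]
[ 0.4971 -0.1427  0.012 ]
[ 0.4746 -0.223   0.012 ]
peg tip [ 0.4582 -0.1821  0.155 ] post top [ 0.6505 -0.2199  0.156 ]
tab top [ 0.5782 -0.207   0.219 ]
white foot [ 0.4689 -0.4274  0.    ]
white cap [ 0.4763 -0.4431  0.062 ]
tape [0.5938 0.1258 0.018 ]
amber cap [ 0.5732 -0.4813  0.118 ]
blue foot [array([ 0.5243, -0.3053,  0.    ]), array([ 0.5042, -0.365 ,  0.    ])]
edge [ 0.4179 -0.4676  0.    ] [0.4263 0.0448 0.    ]
```

```bash
cat >> h.py <<'E'
from bench import telemetry
def move(p,yaw):
    """units (turn, shift) to a tool-down pose at p with tool y pointing along world angle yaw"""
    s=telemetry.read_state(); q=R.from_quat(s["eef_rot"])
    y=np.array([np.cos(yaw),np.sin(yaw),0]); z=np.array([0,0,-1.]); x=np.cross(y,z)
    T=R.from_matrix(np.c_[x,y,z])
    return np.r_[(q.inv()*T).as_rotvec(degrees=True)/5, q.inv().apply(np.array(p)-s["ee_pos"])/.04].round(3)
E
python3 - <<'E'
from h import *
np.set_printoptions(precision=4,suppress=True)
s=telemetry.read_state(); q=R.from_quat(s["eef_rot"])
c=get_calibration("wrist"); print(q.inv().apply(c["xyz"]-s["ee_pos"]),(q.inv()*R.from_quat(c["rotation"])).as_matrix(),c["fovy"])
print(move((.43,-.27,.33),-.197)); print(move((.5043,-.1913,.33),-.197))
S=lambda p:(np.array(p,float)+.5)/3.5+[225,140]-.5
print(at("scene",S((100,305)),0),at("scene",S((283,60)),.1))
E
```

```text
[ 0.0719 -0.0013 -0.1399] [[-0.      0.964   0.2659]
 [ 1.     -0.0005  0.002 ]
 [ 0.0021  0.2659 -0.964 ]] 59.52035331894293
[ -0.013  -0.006 -11.253   7.358  -5.276  -2.148]
[ -0.013  -0.006 -11.253   9.826  -6.386  -2.146]
[ 0.7462 -0.1329  0.    ] [ 0.7372 -0.4425  0.1   ]
```

Request:
drive_tool(series=[0,0,0,0,0,-1.0,1,0,0,-1.5,0.8,-0.6,-2.1,1,0,0,-2.9,1.7,-1.2,-2.1,1,0,0,-4.3,2.5,-1.8,-2.1,0,0,0,-5.7,3.4,-2.4,-2.1,0,0,0,-7.1,4.2,-3.0,-2.1,-1,0,0,-8.5,5.1,-3.6,-2.1,-1,0,0,-9.9,5.9,-4.2,-2.1,-1,0,0,-11.25,6.7,-4.8,-2.1,-1,0,0,-11.25,7.5,-5.3,-2.1,-1], grip_force=20)

```text
time: 0.93
ee_pos: [0.4312, -0.2712, 0.3286]
eef_rot: [0.771, 0.637, -0.0, 0.0]
ft_force: [0.1, -0.6, 0.6]
width: 0.0483
grip_force: 0.0
```

Run:
```python
from h import *
print(move((.50,-.20,.33),-.197))
```

```text
[-2.000e-03  5.000e-03  8.800e-02  2.071e+00  1.355e+00 -3.700e-02]
```

Request:
drive_tool(series=[0,0,0.1,1.0,0.6,0,-1,0,0,0.1,2.0,1.2,0,-1,0,0,0.1,3.0,1.2,0,-1,0,0,0.1,3.3,1.2,0,-1,0,0,0.1,3.3,1.2,0,-1,0,0,0.1,3.3,1.2,0,-1])

```text
time: 1.43
ee_pos: [0.5039, -0.1521, 0.3283]
eef_rot: [0.775, 0.632, -0.0, -0.0]
ft_force: [-0.0, -0.6, 0.1]
width: 0.0082
grip_force: 0.0
```

Run:
```python
from h import *
from bench import camera
import json
c=get_calibration("wrist"); im=camera("wrist")[:,:,::-1]
json.dump({k:np.array(v).tolist() for k,v in c.items()},open("w1.json","w"))
cv2.imwrite("pics/w1.png",cv2.resize(im,(800,500),interpolation=cv2.INTER_CUBIC))
cv2.imwrite("pics/w1raw.png",im)
s=telemetry.read_state();print(s["ee_pos"],s["time"])
```

```text
[ 0.50351149 -0.15368745  0.32826339] 1.4833
```

View pics/w1.png

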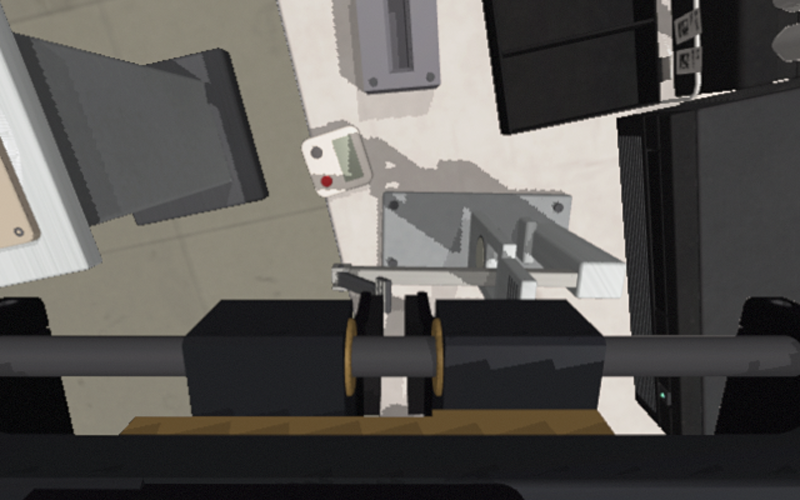

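The wrist picture (1.25x) shows far base-plate corners at (383,193) and (571,195). The peg's far edge runs from (345,266) to (578,264), the plate's tab is around (512,270), and the slot's near end is at (401,70). Measurements next.

Run:
```python
from h import *
import json
np.set_printoptions(precision=4,suppress=True)
c={k:(np.array(v) if isinstance(v,list) else v) for k,v in json.load(open("w1.json")).items()}
W=lambda p:(np.array(p,float)+.5)/1.25-.5
A,B=[at("wrist",W(p),.012,c) for p in [(383,193),(571,195)]]
print("base",A,B,np.linalg.norm(A-B),np.arctan2(*(B-A)[1::-1]))
yaw=np.arctan2(*(B-A)[1::-1]); ex=np.array([np.cos(yaw),np.sin(yaw),0]); ey=np.array([-ex[1],ex[0],0])
print("origin if base centred", (A+B)/2-.045*ey)
C,D=[at("wrist",W(p),.155,c) for p in [(400,266),(575,264)]]
print("peg far edge",C,D,np.arctan2(*(D-C)[1::-1]))
print("pad?",at("wrist",W((385,292)),.195,c), "tip",at("wrist",W((335,268)),.158,c))
print("block",[at("wrist",W(p),.045,c) for p in [(361,86),(440,84)]], "slot end",[at("wrist",W(p),.045,c) for p in [(390,72),(412,71)]])
im=cv2.imread("pics/w1raw.png"); cv2.imwrite("pics/w1c.png",cv2.resize(im[140:250,250:510],None,fx=3,fy=3,interpolation=cv2.INTER_CUBIC))
```

```text
base [ 0.4931 -0.1395  0.012 ] [ 0.6852 -0.1812  0.012 ] 0.196614108592029 -0.2135051663238021
origin if base centred [ 0.5796 -0.2043  0.012 ]
peg far edge [ 0.5018 -0.1771  0.155 ] [ 0.6306 -0.202   0.155 ] -0.1908883077511143
pad? [ 0.4905 -0.1805  0.195 ] tip [ 0.4543 -0.168   0.158 ]
block [array([ 0.4955, -0.0357,  0.045 ]), array([ 0.5663, -0.0486,  0.045 ])] slot end [array([ 0.5238, -0.0294,  0.045 ]), array([ 0.5435, -0.0326,  0.045 ])]
```

View pics/w1c.png

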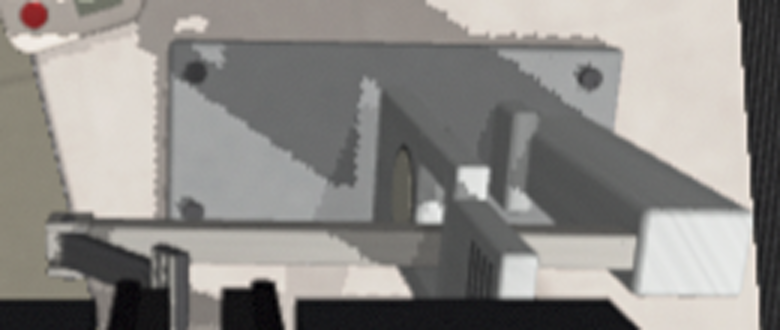

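The crop shows the peg's far tip corner at (50,217), the far edge meeting the post at (635,236), the tab top's far end at (517,253), the pad's far edge at (170,250), and base corners at (172,42) and (622,50).

Run:
```python
from h import *
import json
np.set_printoptions(precision=4,suppress=True)
c={k:(np.array(v) if isinstance(v,list) else v) for k,v in json.load(open("w1.json")).items()}
W=lambda p:(np.array(p,float)+.5)/3-.5+[250,140]
yaw=-.2;ex=np.array([np.cos(yaw),np.sin(yaw),0]); ey=np.array([-ex[1],ex[0],0])
for n,p,z,off in [("tipcorner",(50,217),.155,(-.125,.006)),("postcorner",(635,236),.155,(.062,.006)),("tab far end",(517,253),.219,(0,.02)),("pad far edge",(170,250),.192,(-.086,.012)),("baseA",(172,42),.012,(-.1,.045)),("baseB",(622,50),.012,(.1,.045)),("post top far L",(650,208),.156,(.062,None)),("shoulder R",(488,168),.169,(.005,.03)),("shoulder L",(458,168),.169,(-.005,.03))]:
    P=at("wrist",W(p),z,c); print(n,P,P-off[0]*ex-(off[1] or 0)*ey)
```

```text
tipcorner [ 0.4528 -0.1663  0.155 ] [ 0.5741 -0.197   0.155 ]
postcorner [ 0.6312 -0.2094  0.155 ] [ 0.5693 -0.203   0.155 ]
tab far end [ 0.5786 -0.1815  0.219 ] [ 0.5746 -0.2011  0.219 ]
pad far edge [ 0.4908 -0.1722  0.192 ] [ 0.5727 -0.201   0.192 ]
baseA [ 0.4941 -0.1389  0.012 ] [ 0.5832 -0.2029  0.012 ]
baseB [ 0.6856 -0.1818  0.012 ] [ 0.5786 -0.2061  0.012 ]
post top far L [ 0.6363 -0.2008  0.156 ] [ 0.5755 -0.1884  0.156 ]
shoulder R [ 0.5857 -0.1738  0.169 ] [ 0.5748 -0.2022  0.169 ]
shoulder L [ 0.577 -0.172  0.169] [ 0.576  -0.2024  0.169 ]
```

Run:
```python
from h import *
s=telemetry.read_state();print(s["width"])
print(move((.5006,-.1875,.235),-.2),move((.5006,-.1875,.187),-.2))
```

```text
0.005222317769124064
[-0.006  0.006 -0.069 -0.841  0.103  2.332] [-0.006  0.006 -0.069 -0.84   0.104  3.532]
```

Request:
drive_tool(series=[0,0,-0.1,-0.84,0.1,0.5,-1,0,0,-0.1,-0.84,0.1,1.3,-1,0,0,-0.1,-0.84,0.1,2.0,-1,0,0,-0.1,-0.84,0.1,2.4,-1,0,0,-0.1,-0.84,0.1,2.8,-1,0,0,-0.1,-0.84,0.1,3.2,-1,0,0,-0.1,-0.84,0.1,3.5,-1,0,0,-0.1,-0.84,0.1,3.5,-1,0,0,-0.1,-0.84,0.1,3.5,-1])

```text
time: 2.23
ee_pos: [0.4998, -0.1885, 0.188]
eef_rot: [0.774, 0.633, -0.001, -0.001]
ft_force: [-0.6, -1.1, 0.1]
width: 0.0005
grip_force: 0.0
```

Run:
```python
from h import *
print(move((.5006,-.1875,.183),-.2),telemetry.read_state()["ft_force"])
```

```text
[-0.018  0.003  0.001  0.029  0.014  0.125] [-0.62023734 -1.05595062  0.12535872]
```

Zero force at that depth suggests the keeper has snapped over. I'll raise the tool and look.

Request:
drive_tool(series=[0,0,0,0,0,-0.8,-1,0,0,0,0,0,-1.6,-1,0,0,0,0.5,0.5,-2.4,-1,0,0,0,1.2,1.0,-2.9,0,0,0,0,1.5,1.0,-2.9,0,0,0,0,1.5,1.0,-2.9,0,0,0,0,1.5,1.0,-2.9,0,0,0,0,1.5,1.0,-2.9,0])

```text
time: 2.9
ee_pos: [0.5507, -0.1376, 0.3037]
eef_rot: [0.774, 0.633, -0.001, -0.0]
ft_force: [-0.1, -0.6, 0.3]
width: 0.0258
grip_force: 0.0
```

Run:
```python
from h import *
from bench import camera
import json
c=get_calibration("wrist"); im=camera("wrist")[:,:,::-1]
json.dump({k:np.array(v).tolist() for k,v in c.items()},open("w2.json","w"))
cv2.imwrite("pics/w2raw.png",im)
cv2.imwrite("pics/w2.png",cv2.resize(im[:260,150:550],None,fx=2,fy=2,interpolation=cv2.INTER_CUBIC))
s=telemetry.read_state();print(s["ee_pos"],s["time"],s["width"],s["joint_vel"].round(3))
```

```text
[ 0.55071933 -0.13769266  0.30370087] 2.95 0.029928479445772434 [ 0.005 -0.001 -0.003 -0.003 -0.003 -0.003 -0.003]
```

View pics/w2.png

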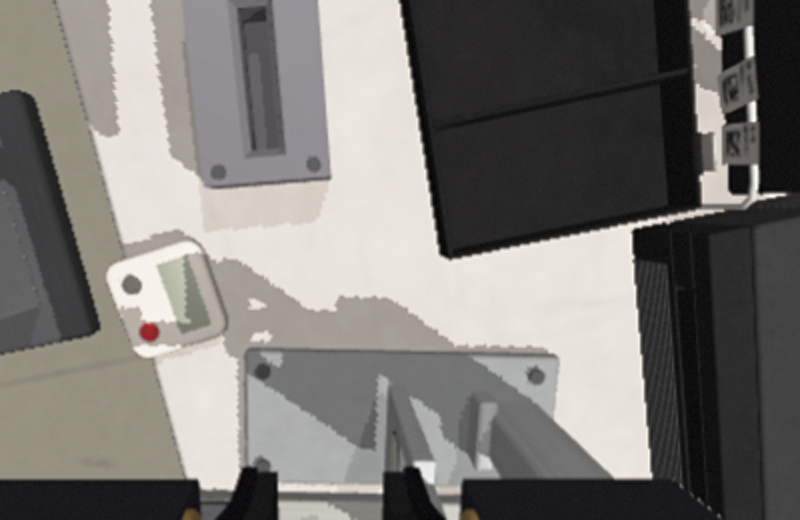

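The picture (2x, x-offset 150) shows the slot mouth's near end at (245–285,156) and far end at (237–270,6). The block's near top corners are at (204,186) and (329,178). The fingers hide the keeper, so I'll use the scene camera for that.

Run:
```python
from h import *
from bench import camera
import json
np.set_printoptions(precision=4,suppress=True)
c={k:(np.array(v) if isinstance(v,list) else v) for k,v in json.load(open("w2.json")).items()}
W=lambda p:(np.array(p,float)+.5)/2-.5+[150,0]
for n,p,z in [("slotnearL",(245,156),.045),("slotnearR",(285,156),.045),("slotfarL",(237,6),.045),("slotfarR",(271,6),.045),("blkL",(206,187),.045),("blkR",(329,178),.045),("blk left far",(184,0),.045),("blk right far",(317,0),.045),("baseA",(245,350),.012),("baseB",(558,355),.012)]:
    print(n,at("wrist",W(p),z,c))
im=camera("scene")[:,:,::-1]
cv2.imwrite("pics/s2.png",cv2.resize(im[130:300,225:395],None,fx=3.5,fy=3.5,interpolation=cv2.INTER_CUBIC))
```

```text
slotnearL [ 0.5234 -0.0293  0.045 ]
slotnearR [ 0.5445 -0.0336  0.045 ]
slotfarL [0.536  0.0425 0.045 ]
slotfarR [0.5531 0.039  0.045 ]
blkL [ 0.4988 -0.0407  0.045 ]
blkR [ 0.5656 -0.0494  0.045 ]
blk left far [0.5101 0.0506 0.045 ]
blk right far [0.5768 0.037  0.045 ]
baseA [ 0.4936 -0.1386  0.012 ]
baseB [ 0.6856 -0.1805  0.012 ]
```

View pics/s2.png

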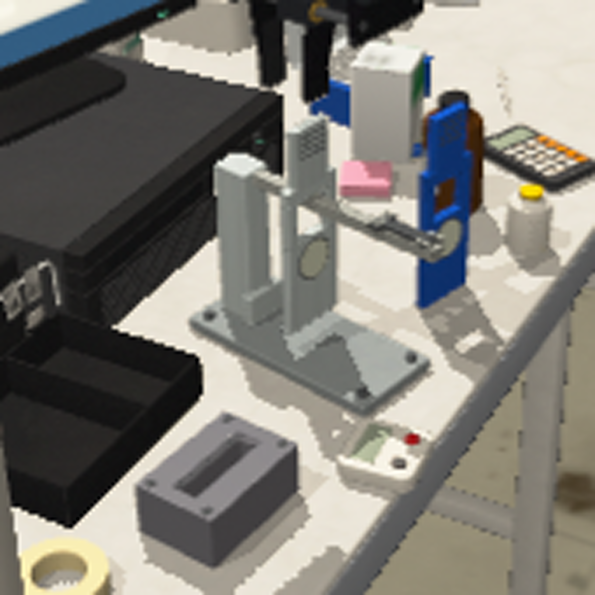

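The scene crop shows the keeper lying flat on the peg at (400,228) with the plate still hanging. Next is the grasp.

Run:
```python
from h import *
print(move((.577,-.203,.28),-.2),move((.577,-.203,.204),-.2))
```

```text
[-0.016  0.009  0.004 -1.474  0.966  0.596] [-0.016  0.009  0.004 -1.473  0.969  2.496]
```

Request:
drive_tool(series=[0,0,0,-0.7,0.5,0,0.5,0,0,0,-1.47,0.97,0,0.5,0,0,0,-1.47,0.97,0,0.5,0,0,0,-1.47,0.97,0,0.5,0,0,0,-1.47,0.97,0.5,0.5,0,0,0,-1.47,0.97,1.1,0.5,0,0,0,-1.47,0.97,1.7,0.5,0,0,0,-1.47,0.97,2.2,0.5,0,0,0,-1.47,0.97,2.5,0.5,0,0,0,-1.47,0.97,2.5,0.5])

```text
time: 3.83
ee_pos: [0.5767, -0.2008, 0.2019]
eef_rot: [0.773, 0.634, -0.001, -0.002]
ft_force: [-0.4, -1.1, -0.9]
width: 0.0652
grip_force: 0.0
```

Request:
drive_tool(series=[0,0,0,0,0,0,0,0,0,0,0,0,0,-0.5,0,0,0,0,0,0,-1,0,0,0,0,0,0,-1,0,0,0,0,0,0,-1,0,0,0,0,0,0,-1,0,0,0,0,0,0,-1,0,0,0,0,0,0,-1,0,0,0,0,0,0,-1,0,0,0,0,0,0,-1], grip_force=30)

```text
time: 4.67
ee_pos: [0.5782, -0.2011, 0.2046]
eef_rot: [0.773, 0.634, -0.0, -0.0]
ft_force: [0.6, -0.1, -0.6]
width: 0.0099
grip_force: 29.9
```

Run:
```python
from h import *
from bench import camera
s=telemetry.read_state();print(s["ee_pos"],s["width"],s["grip_force"],s["ft_force"],s["torque"])
im=camera("scene")[:,:,::-1]
cv2.imwrite("pics/s3.png",cv2.resize(im[130:300,225:395],None,fx=3.5,fy=3.5,interpolation=cv2.INTER_CUBIC))
```

```text
[ 0.57821568 -0.20113185  0.20457431] 0.00991010985351039 29.922189497374347 [ 0.61607532 -0.13709934 -0.58065859] [-0.02523218 -0.01339925  0.02335017]
```

Request:
drive_tool(series=[0,0,0,0,0,-0.15,-1,0,0,0,0,0,-0.33,-1,0,0,0,0,0,-0.33,-1,0,0,0,0,0,-0.33,-1])

```text
time: 5.05
ee_pos: [0.5787, -0.2012, 0.2184]
eef_rot: [0.773, 0.634, 0.0, 0.0]
ft_force: [-0.2, -0.5, -3.5]
width: 0.0103
grip_force: 29.9
```

Request:
drive_tool(series=[0,0,0,0,-0.4,0,-1,0,0,0,0,-1.0,0,-1,0,0,0,0,-1.5,0,-1])

```text
time: 5.3
ee_pos: [0.5184, -0.1889, 0.2171]
eef_rot: [0.773, 0.634, -0.0, -0.001]
ft_force: [-0.8, 0.2, -2.4]
width: 0.0102
grip_force: 30.0
```

Lifted 13–14 mm, and the load is about 0.3 kg with no jamming. Carrying on outward.

Request:
drive_tool(series=[0,0,0,0,-0.6,0,-1,0,0,0,0,-1.2,0,-1,0,0,0,0,-1.8,0,-1,0,0,0,0,-2.4,0,-1,0,0,0,0,-2.9,0,-1,0,0,0,0,-2.9,0,-1,0,0,0,0,-2.9,0,-1,0,0,0,0,-2.9,0,-1])

```text
time: 5.97
ee_pos: [0.4063, -0.1667, 0.218]
eef_rot: [0.773, 0.634, 0.0, 0.0]
ft_force: [0.6, 0.4, -3.8]
width: 0.0098
grip_force: 30.0
```

Run:
```python
from h import *
s=telemetry.read_state();print(s["width"],s["grip_force"],s["ft_force"])
p=s["ee_pos"]
print(s["joint_positions"].round(2))
for t,y in [((p[0],p[1],.27),-.2),((.42,-.08,.27),-.16),((.5387,.006,.27),-.127),((.5387,.006,.235),-.127)]: print(move(t,y))
```

```text
0.009829975426477868 29.990174879785627 [ 0.56795804  0.37217193 -3.81291465]
[ 0.8  -0.04 -0.5   1.94 -0.02  1.24  0.11]
[ 1.1e-02  4.0e-03  3.3e-02 -1.0e-03  1.0e-03 -1.3e+00]
[ 0.011  0.005 -0.426  2.193 -0.087 -1.301]
[ 0.011  0.005 -0.804  4.882  2.402 -1.3  ]
[ 0.011  0.005 -0.804  4.883  2.401 -0.425]
```

Request:
drive_tool(series=[0,0,0,0,0,-0.6,-1,0,0,0,0,0,-1.3,-1,0,0,-0.2,0.7,0,-1.3,-1,0,0,-0.4,1.4,0,-1.3,-1,0,0,-0.5,2.2,0,-1.3,-1,0,0,-0.6,2.9,0.5,-1.3,-1,0,0,-0.7,3.6,1.1,-1.3,-1,0,0,-0.8,4.2,1.8,-1.3,-1,0,0,-0.8,4.88,2.4,-1.3,-1,0,0,-0.8,4.88,2.4,-1.3,-1])

```text
time: 6.8
ee_pos: [0.5422, 0.0112, 0.2682]
eef_rot: [0.749, 0.663, 0.002, -0.002]
ft_force: [-0.1, 0.8, -1.9]
width: 0.0096
grip_force: 30.0
```

Request:
drive_tool(series=[0,0,0,0,0,0.3,-1,0,0,0,0,0,0.6,-1,0,0,0,0,0,0.9,-1,0,0,0,0,0,0.9,-1,0,0,0,0,0,0.9,-1])

```text
time: 7.22
ee_pos: [0.5373, 0.0051, 0.2329]
eef_rot: [0.751, 0.66, -0.001, -0.0]
ft_force: [0.1, 0.5, -3.5]
width: 0.0097
grip_force: 30.0
```

Run:
```python
from h import *
from bench import camera
import json
c=get_calibration("wrist"); im=camera("wrist")[:,:,::-1]
json.dump({k:np.array(v).tolist() for k,v in c.items()},open("w4.json","w"))
s=telemetry.read_state();print(s["ee_pos"],s["width"],s["ft_force"],move((.5387,.006,.23),-.127))
im2=camera("scene")[:,:,::-1]; im3=camera("side")[:,:,::-1]
cv2.imwrite("pics/w4.png",im)
a=cv2.resize(im2[150:310,210:370],(560,560),interpolation=cv2.INTER_CUBIC)
cv2.imwrite("pics/s4.png",a); cv2.imwrite("pics/side4.png",im3)
```

```text
[0.53779911 0.00531448 0.2337761 ] 0.009766341265394359 [ 0.6141882   1.16778473 -2.08818183] [ 0.     0.008 -0.016  0.02   0.02   0.094]
```

View pics/s4.png

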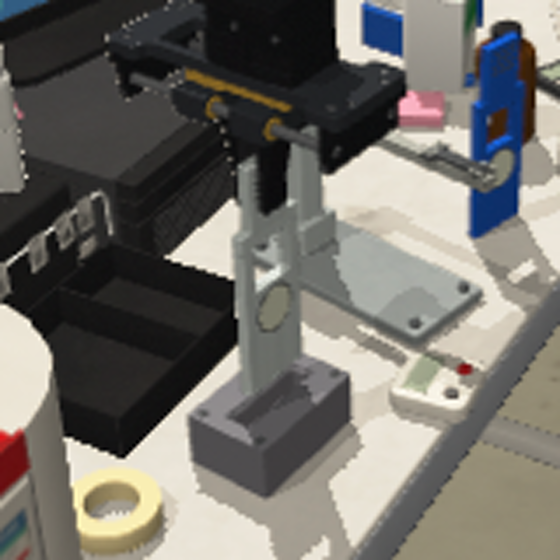

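The scene crop shows the plate upright just above the slot, with its lower edge from about (242,388) to (299,365). I'll check that against the slot.

Run:
```python
from h import *
np.set_printoptions(precision=4,suppress=True)
S=lambda p:(np.array(p,float)+.5)/3.5+[210,150]-.5
for p in [(242,388),(299,365)]: print(at("scene",S(p),.063))
for p in [(190,423),(278,350),(351,377),(264,458)]: print(at("scene",S(p),.045))
e=np.array([.992,-.127,0]);f=np.array([.127,.992,0])
C=np.array([.5387,.006,.063])
P=[C-.005*e+.03*f,C-.005*e-.03*f]
print((proj("scene",P)-[210,150])*3.5, (proj("scene",[[.5387,.006,.045]+sx*e+sy*f for sx,sy in [(.0115,.039),(.0115,-.039),(-.0115,-.039),(-.0115,.039)]])-[210,150])*3.5)
im=cv2.imread("pics/s4.png"); cv2.imwrite("pics/s4c.png",cv2.resize(im[320:480,170:370],(800,640)[:2],interpolation=cv2.INTER_CUBIC)[:600])
```

```text
[0.5488 0.0276 0.063 ]
[ 0.5259 -0.0136  0.063 ]
[0.5734 0.0595 0.045 ]
[ 0.5611 -0.0406  0.045 ]
[ 0.4966 -0.0383  0.045 ]
[0.5074 0.0662 0.045 ]
[[247.4947 398.6165]
 [299.6161 354.8921]] [[222.9454 416.1742]
 [290.4542 359.6757]
 [314.8308 370.8507]
 [247.8208 428.471 ]]
```

View pics/s4c.png

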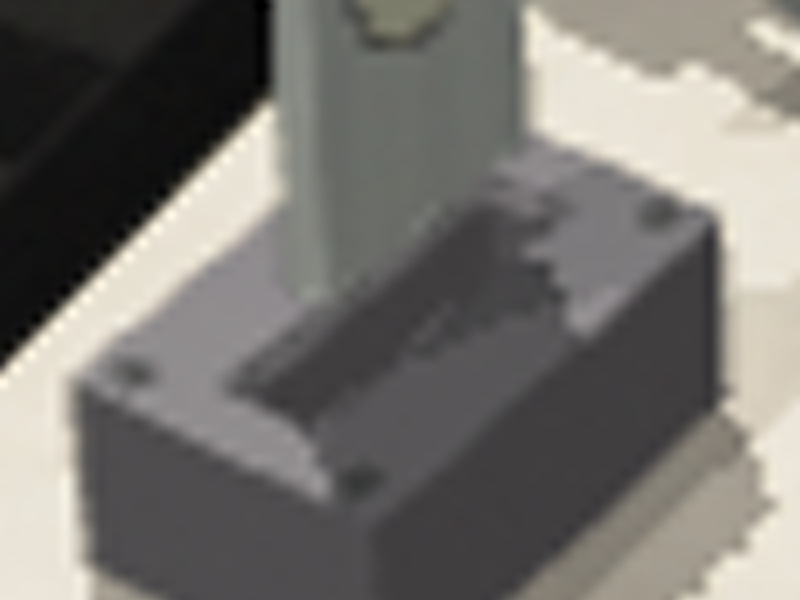

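The plate's lower corner is within about 1.5 px of the prediction, and the slot outline matches my slot pose. I'll descend gently and watch the force.

Request:
drive_tool(series=[0,0,0,0.04,0.02,0.2,-1,0,0,0,0.04,0.02,0.4,-1,0,0,0,0.04,0.02,0.6,-1,0,0,0,0.04,0.02,0.6,-1,0,0,0,0.04,0.02,0.6,-1])

```text
time: 7.78
ee_pos: [0.5387, 0.0074, 0.209]
eef_rot: [0.751, 0.661, -0.0, -0.0]
ft_force: [0.4, -0.4, -3.7]
width: 0.0099
grip_force: 30.0
```

Request:
drive_tool(series=[0,0,0,0,0,0.2,-1,0,0,0,0,0,0.4,-1,0,0,0,0,0,0.55,-1,0,0,0,0,0,0.62,-1,0,0,0,0,0,0.66,-1,0,0,0,0,0,0.66,-1])

```text
time: 8.28
ee_pos: [0.539, 0.0074, 0.1829]
eef_rot: [0.751, 0.661, -0.0, -0.0]
ft_force: [-0.3, 0.5, -3.1]
width: 0.0095
grip_force: 30.0
```

Request:
drive_tool(series=[0,0,0,0,0,0.03,-1,0,0,0,0,0,0.06,-1,0,0,0,0,0,0.09,-1,0,0,0,0,0,0.09,-1,0,0,0,0,0,0.09,-1])

```text
time: 8.7
ee_pos: [0.5398, 0.0077, 0.1807]
eef_rot: [0.751, 0.661, 0.001, 0.001]
ft_force: [-0.8, 0.2, 6.4]
width: 0.0099
grip_force: 30.0
```

The plate is on the floor (upward push, foot computed at 10 mm). Releasing and rising.

Request:
drive_tool(series=[0,0,0,0,0,-0.03,-1,0,0,0,0,0,-0.04,-0.6,0,0,0,0,0,-0.04,-0.2,0,0,0,0,0,-0.04,0.2,0,0,0,0,0,-0.04,0.2,0,0,0,0,0,-0.04,0.2,0,0,0,0,0,-0.04,0.2])

```text
time: 9.28
ee_pos: [0.5392, 0.0074, 0.1813]
eef_rot: [0.751, 0.661, -0.0, 0.0]
ft_force: [0.1, 0.2, -0.7]
width: 0.0418
grip_force: 0.0
```

Request:
drive_tool(series=[0,0,0,0,0,-0.4,0.2,0,0,0,0,0,-1.0,0.2,0,0,0,0,0,-1.8,0.2,0,0,0,0,0,-2.5,0.2,0,0,0,0,0,-3.0,0.2,0,0,0,0,0,-3.0,0.2,0,0,0,0,0,-3.0,0.2,0,0,0,0,0,-3.0,0.2])

```text
time: 9.95
ee_pos: [0.5389, 0.0074, 0.3005]
eef_rot: [0.751, 0.661, -0.0, -0.0]
ft_force: [-0.2, -0.6, -0.4]
width: 0.0522
grip_force: 0.0
```

Run:
```python
from h import *
from bench import camera
im2=camera("scene")[:,:,::-1]
cv2.imwrite("pics/s5.png",cv2.resize(im2[150:310,210:370],(560,560),interpolation=cv2.INTER_CUBIC))
```

```text
(no output)
```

View pics/s5.png

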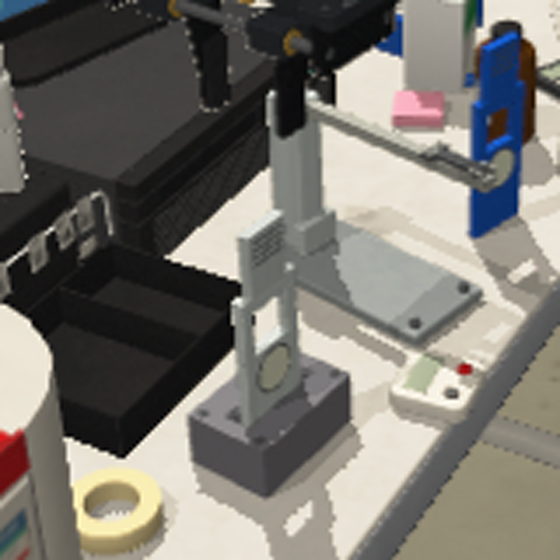

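The plate stands upright and fully seated in the slot at (265,350), with the gripper clear of it.

```bash
python3 -c "
from bench import r
print(r.close_job())"
```

```text
the job is handed in; nothing more can be done
None
```

The keeper was pressed flat, and the check plate was drawn off the peg and lowered to the bottom of the slot. It stands upright there, released, and the job is handed in; the hand-in returned no verdict.

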